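# Open out the writing bureau

### The job

Open the small writing bureau ready for use. First draw both slide-out supports fully out while the flap is still shut; then open the flap by its pull until it stands part open on its stiff hinge and let go of it there, take it afresh from its inner side and lower it gently, pressing it down until it bears firmly on both supports and lies level. Never slam, force or push it past level, and leave the other things on the desk and on the bureau where they are.

Things in the scene. Friction and masses are not known exactly. Their poses are not given: they have to be found in the camera images.
- bureau: small slant-front wooden writing bureau, fixed to the desk, 150 mm deep, 280 wide, 222 high. Origin on the desk straight below the middle of the flap's hinge, at the foot of the front face (x = 0). x runs level into the case, away from the user; y to the left along the hinge; z up. Base block 95 mm high; the top board (z 210 to 222) covers x = 77 to 153 mm; open inside behind the flap
- flap_hinge (a point): middle of the flap's hinge line, at (0, 0, 95) in the bureau's frame; the hinge runs along the bureau's y
- flap (a joint): angle of the drop-front flap, rad: 0 = shut, leaning back 0.61 from upright; 0.61 = upright; 2.18 = level, out towards the user on the supports; without them it turns on, to 2.62. The hinge is stiff (friction 0.45 N m, 3 to 4 N at the free edge): the flap stays where it is left and must be moved all the way. Starts 0 to 0.08 open
- flap_board: the wooden flap: 260 mm wide, 140 from hinge to free edge, 12 thick, 0.2 to 0.4 kg. Origin on the hinge, z to the free edge, y left along the hinge; inner (writing) face at x = 0, outer face at x = -12. Shut, it covers the sloping front and only its outer face can be reached
- flap_pull (a point): middle of the grip of the brass pull on the flap's outer face: a block 28 mm out from the face, 14 wide (along the hinge), 18 high. The point is (-29, 0, 105) mm in the flap_board frame: 35 below the free edge, 17 out from the face. With the flap level it hangs underneath, out of reach from above
- flap_edge (a point): middle of the flap's free edge, on the inner face: (0, 0, 140) in the flap_board frame
- support_left (a joint): how far the left slide-out support is drawn out (m): 0 = in, 0.090 = fully out against its stop; it slides level towards the user (bureau -x) and stays where left; dry friction about 2 N. It starts 0 to 0.012 out
- support_right (a joint): the same for the right support
- left_knob (a point): middle of the brass knob on the front end of the left support (wooden bar 18 mm wide, 22 high, under the flap's left end): a block 22 mm along the slide, 14 wide (along bureau y), 22 high, on a 9 mm stem. Support in: at (-27, 115, 69) mm in the bureau's frame; it moves along bureau -x with the support
- right_knob (a point): the same knob of the right support, at (-27, -115, 69) in the bureau's frame when in
- bar_left: the left slide-out support (bar, knob, cork rest). Origin on the bar's axis at its front end, 69 mm above the desk, 27 behind the knob's middle; axes as the bureau's. The cork rest, 20x16 mm, slightly springy, is on the bar 20 mm behind the origin, top 83 mm above the desk; inside the case when the support is in. Pressing the level flap near its edge with 5 to 15 N seats it
- bar_right: the same for the right support
- inkwell: squat white glass inkwell, 60x60x64, standing on the top board of the bureau, towards one end of it; sizes in mm; a bystander, origin at its underside
- keys: bunch of keys with a red tag, 84x118x8, lying on the desk in front of the bureau, below the space the flap comes down into; sizes in mm; a bystander, origin at its underside
- eraser: pink eraser, 20x44x11, lying on the desk to the front right of the bureau; sizes in mm; a bystander, origin at its underside
- stapler: dark blue stapler, 130x36x34, at the right of the desk; sizes in mm; a bystander, origin at its underside
- bell: brass hand bell with wooden handle, 60x60x87, standing at the right of the bureau; sizes in mm; a bystander, origin at its underside
- notebook: dark pocket notebook, 140x91x13, lying on the desk at the front left; sizes in mm; a bystander, origin at its underside

How it is judged:
On the way, in this order (a step that is already met when the one before it is completed fails the run):
1. both supports are fully out while the flap is still shut (value of joint each of support_left, support_right above 0.082 m and value of joint flap below 0.2 rad), for 0.2 s.
2. the flap stands part open by itself, let go by the robot, with the supports out (value of joint each of support_left, support_right above 0.082 m and value of joint flap between 0.3 and 2 rad and contact force between the fingers and flap_board below 0.3 N), for 0.2 s.
3. the flap is pressed down so that it bears on both supports (over 1 N on each) (contact force between flap_board and bar_left above 1 N and contact force between flap_board and bar_right above 1 N), for 0.1 s.
At the end, for the whole second after the job is handed in: Both supports are drawn out at least 82 mm of their 90, and the flap lies at rest, level to within 0.04 rad, on their two rests (value of joint each of support_left, support_right above 0.082 m and value of joint flap between 2.14 and 2.22 rad and velocity of joint flap between -0.05 and 0.05 rad/s); the robot touches nothing.
It fails at once if the flap is pushed past level (over 2.26 rad) (value of joint flap above 2.26 rad).
It fails at once if the flap drops or is slammed (turns faster than 2.5 rad/s) (velocity of joint flap above 2.5 rad/s).
It fails at once if the flap is forced down on a support (over 30 N on either) (contact force between flap_board and bar_left above 30 N or contact force between flap_board and bar_right above 30 N).
It fails at once if one of the other things is shifted by more than 30 mm (distance of any of inkwell, keys, eraser, stapler, bell, notebook from where it was at the start of the episode above 0.03 m).
It also fails if it takes over 72 s, if anything falls off the work surface, if the arm or the gripper's body presses on something with over 40 N, if the wrist force passes 120 N, or if a joint passes its speed limit or range.

### The arm

A 7-joint arm with a two-finger parallel gripper is mounted at the origin on the work surface; the furniture and walls round the work are solid. World frame = base frame: x ahead of the robot, y to its left, z up, the work surface at z = 0. Lengths are in m, angles in rad, forces in N, time in s.
With the tool pointing down it reaches from about 0.35 to 0.9 m from the base axis. Payload 8.1 kg.
Tool frame: the origin (TCP) lies midway between the tips of the shut fingers; the grasp point (between the pads) lies 19 mm behind it; z points along the fingers, y is the line along which they close (so a half turn about z gives the same grasp; the last joint's range is limited). The gripper opens to 92 mm and grips with 3 to 60 N. Pads are 19 mm wide; open, the fingers measure 130 mm over their backs; the gripper's body (75 mm by 190 mm) begins 47 mm behind the grasp point.
Start: joints at [1.099, 0.434, 0.025, 1.573, -0.012, 1.134, -0.075], TCP at [0.225, -0.583, 0.227] pointing down, gripper open.
Joint ranges: [-2.62, 2.62], [-0.44, 2.09], [-1.27, 1.32], [0.08, 2.57], [-1.32, 4.46], [0.12, 2], [-2.74, 2.74]. Speed limits (rad/s): [2.22, 2.22, 3.01, 3.01, 3.14, 3.14, 3.14].

### API

Orientations are given as a rotation vector (axis times angle).
In Python, from cell import readout, get_image, calibration, ticket gives the robot as it stands. The module is installed in compiled form; this text tells all that it offers.
- The arm moves only by the tool move_arm, never from a script. Its argument "series" is a list of rows, each a list of 6 numbers: the shift along the world's x, y, z as a fraction of full scale, then the turn, a rotation vector about the world's x, y, z as a fraction of full scale. A call has 1 to 5 rows; each row is the pose to reach, as a shift and turn from the pose commanded when the call began; what a row does not reach only later rows make up. Full scale, the value 1, is 0.75 m for a shift and 60 degrees for a turn. A row lasts 1/10 s, in which the tool goes at most 50 mm and 8.59 degrees, less where a joint would pass 70% of its speed; a pose out of reach is approached as far as the arm can. A call with a number of a shift or a turn outside -1 to 1 is refused whole. A call with a gripper value outside its range is refused whole. "claw" is the opening, from -1 (shut) to 1 (fully open), so that 0 is half open, set as the call begins (left out, the last holds). The fingers move at their own pace and stop on an object; "squeeze" is the grip in N (left out, the last holds). Time passes only in rows, so rows that repeat a pose let the fingers close. It gives the time, the measured TCP pose, the force, the opening and the grip force at its end, in the units of the state.
- readout.observe(): the state, without advancing time (a new reading comes with each control period).
- get_image(name): name is "scene" or "top"; returns (picture, depth): 480x640x3 uint8, red, green, blue; 480x640 float32, m along the optical axis (not along the pixel's ray), 0 where there is no reading.
- calibration(name): a dict with "fx", "fy", "cx", "cy" (pixels), "view" (4x4, takes a point from world to camera coordinates). Camera axes: x right, y down, z forward; pixel columns grow to the right and rows downward; lengths in m; the calibration is good to about 2 mm. A picture is of the moment at which its call begins. calibration takes no time and is no camera call.
- ticket.sign_off(): hands the job in; it is judged then, once.
The state is a dict: "clock": time; "joints": joint angles; "dq": joint speeds; "joint_efforts": joint torques, N m; "position": TCP position; "ee_rot": TCP orientation; "force": force on the tool from outside, world axes, zero at the start; "ft_torque": the same for the moment, N m; "width": opening from 0.0 (shut) to 1.0 (fully open); "gripper_force": force on a finger pad.
Only numpy, scipy, OpenCV 4.12 (cv2) and the standard library are available. Lean on these libraries where they do the work, as an engineer would, in place of code of your own. Each camera call takes 0.05 s, during which the arm holds its last target. There are 200 camera calls.

## Working session

There is one attempt and no reset: what is moved stays moved. The work goes in short steps, Python scripts to look and compute and a tool call to move; the robot and the scene stay as the last step left them, time stands still between calls to the robot, and variables do not carry over. Pictures are saved under pics/ and viewed, at most 10 in all, crops included, and the job is handed in when it is done.

Besides the shell and the picture viewer there is one more tool, called after "Call:" by a JSON object that holds its "fn" and its "kwargs". move_arm: Moves the arm, as the interface text tells. Shift numbers are shares of 0.75 m and turn numbers shares of 60 degrees, none past 1 either way. Its arguments: {"type":"object","properties":{"series":{"type":"array"},"claw":{"type":"number"},"squeeze":{"type":"number"}},"required":["series"]}

```bash
mkdir -p pics; cat > h.py <<'E'
import numpy as np, cv2
from cell import readout, get_image, calibration, ticket
def snap(name,fn):
    im,d=get_image(name); np.savez('%s.npz'%fn,im=im,d=d); cv2.imwrite('pics/%s.png'%fn,im[:,:,::-1]); return im,d
def world(name,d):
    c=calibration(name); v,u=np.mgrid[:480,:640]
    P=np.stack([(u-c['cx'])/c['fx']*d,(v-c['cy'])/c['fy']*d,d,np.ones_like(d)],-1)
    W=P@np.linalg.inv(np.array(c['view'])).T; W=W[...,:3]; W[d==0]=np.nan; return W
E
python3 - <<'E'
from h import *
for n in('scene','top'): snap(n,n+'0')
print(readout.observe()); print(calibration('scene'),calibration('top'))
E
```

```text
{'clock': 0.1, 'joints': array([ 1.09940743,  0.43514721,  0.02496203,  1.57396543, -0.01159471,
        1.13401279, -0.07513167]), 'dq': array([ 0.00309636, -0.00233218, -0.00158663, -0.00036187,  0.00027146,
       -0.00100061, -0.00024904]), 'joint_efforts': array([ 3.19435312e-03, -6.69134831e+01,  9.88081768e-01, -3.15147614e+01,
       -6.03744364e-02,  3.73524881e-02,  5.97681469e-05]), 'position': array([ 0.22510069, -0.58258176,  0.22604284]), 'ee_rot': array([-3.08704702e+00, -5.75634449e-01,  5.93055454e-04]), 'force': array([-0.04174632,  0.17299063, -0.77079414]), 'ft_torque': array([-0.01848259,  0.07846705,  0.00145164]), 'gripper_force': 0.0, 'width': 1.0004578508029196}
{'fx': 509.39835567377304, 'fy': 509.39835567377304, 'cx': 322.4258256572652, 'cy': 246.88341803525196, 'view': array([[-0.51270015, -0.85855486,  0.00470075,  0.23267982],
       [-0.65722989,  0.38894096, -0.6455802 ,  0.4811607 ],
       [ 0.5524377 , -0.33407854, -0.76367801,  1.03404457],
       [ 0.        ,  0.        ,  0.        ,  1.        ]])} {'fx': 473.07482493272755, 'fy': 473.07482493272755, 'cx': 323.80214503185545, 'cy': 234.8509089864016, 'view': array([[ 0.0146528 , -0.99944069, -0.03006002, -0.02116192],
       [-0.9971236 , -0.01236979, -0.07477639,  0.53868015],
       [ 0.07436273,  0.03106924, -0.99674715,  1.12033292],
       [ 0.        ,  0.        ,  0.        ,  1.        ]])}
```

View pics/scene0.png

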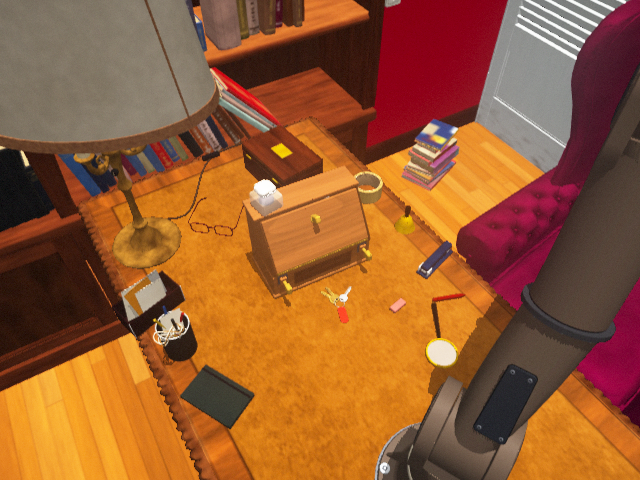

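View pics/top0.png

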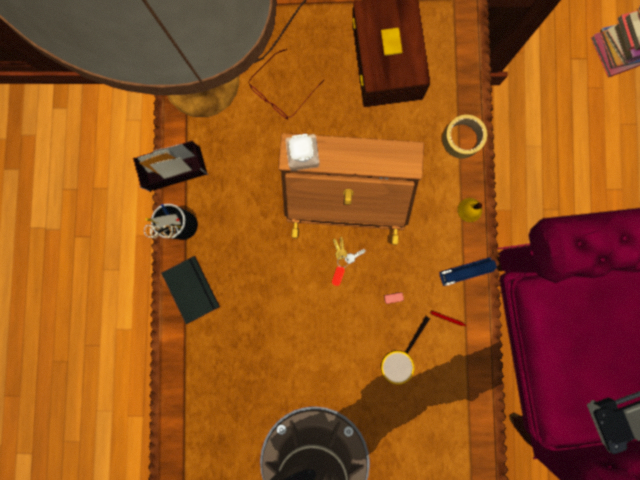

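The scene view shows the bureau mid-desk, with its left knob at (287,287), right knob at (367,254) and pull at (316,218). In the top view these are at (295,229), (395,236) and (348,196), with the keys at (342,262) in front.

```bash
python3 - <<'E'
from h import *
for n,pts in (('top',[(295,229),(395,236),(348,196)]),('scene',[(287,287),(367,254),(316,218)])):
    d=np.load(n+'0.npz')['d']; W=world(n,d)
    for u,v in pts:
        p=W[v-6:v+7,u-6:u+7].reshape(-1,3); print(n,u,v,W[v,u].round(3), p[np.nanargmax(p[:,2])].round(3))
    m=(abs(W[...,2]-.222)<.005)&(abs(W[...,1])<.3)&(W[...,0]<.85)&(W[...,0]>.45)
    m=cv2.morphologyEx(m.astype(np.uint8),cv2.MORPH_OPEN,np.ones((3,3)))
    P=W[m>0][:,:2].astype(np.float32); r=cv2.minAreaRect(P); print(n,len(P),r,cv2.boxPoints(r).round(3).tolist())
    # sloped flap: points between z .11 and .2
    if n=='scene':
        m=(W[...,2]>.11)&(W[...,2]<.2)&(abs(W[...,1])<.12)&(W[...,0]>.4)&(W[...,0]<.75)
        np.save('flap.npy',W[m]); q=W[m]; c=np.nanmedian(q,0); 
        for _ in range(4):
            s=np.linalg.svd(q-q.mean(0),full_matrices=False)[2][2]; q=q[abs((q-q.mean(0))@s)<.006]
        print('flap n',s,q.mean(0),len(q))
# eraser/keys heights, etc.
im=[cv2.resize(np.load('scene0.npz')['im'][160:320,220:400],(720,640)[::1])]
e=np.load('scene0.npz')['im'][170:310,230:400]; cv2.imwrite('pics/crop0.png',cv2.resize(e,(680,560),interpolation=cv2.INTER_CUBIC)[:,:,::-1])
E
```

```text
top 295 229 [0.547 0.051 0.078] [0.544 0.055 0.084]
top 395 236 [ 0.534 -0.178  0.08 ] [ 0.529 -0.177  0.084]
top 348 196 [ 0.605 -0.068  0.206] [ 0.599 -0.069  0.213]
top 4219 ((0.6848369836807251, -0.07100692391395569), (0.28780677914619446, 0.07667216658592224), 86.52323913574219) [[0.6380000114440918, -0.21199999749660492], [0.7139999866485596, -0.21699999272823334], [0.7319999933242798, 0.07000000029802322], [0.6549999713897705, 0.07500000298023224]]
scene 287 287 [0.534 0.054 0.082] [0.532 0.046 0.083]
scene 367 254 [ 0.522 -0.175  0.08 ] [ 0.519 -0.175  0.083]
scene 316 218 [ 0.595 -0.065  0.208] [ 0.6   -0.068  0.213]
scene 1908 ((0.6813981533050537, -0.07320703566074371), (0.2878279685974121, 0.08168593794107437), 87.59607696533203) [[0.6349999904632568, -0.2150000035762787], [0.7160000205039978, -0.21899999678134918], [0.7279999852180481, 0.0689999982714653], [0.6470000147819519, 0.07199999690055847]]
flap n [ 0.72741927 -0.11212678 -0.67697031] [ 0.58884695 -0.02564193  0.14511765] 1192
```

View pics/crop0.png

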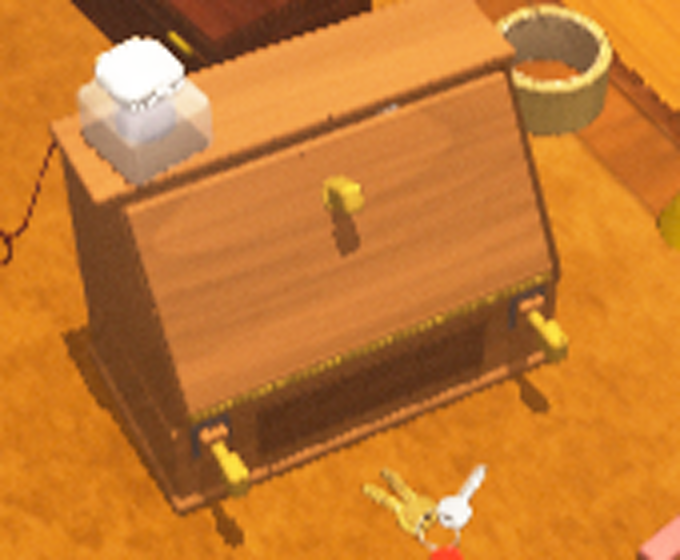

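Pose found: bureau origin near (0.569, -0.064), yaw about -3.4°. The crop shows both knobs clear and slightly drawn out, and the pull mid-flap.

```bash
cat >> h.py <<'E'
from scipy.spatial.transform import Rotation as Ro
O=np.array([.569,-.064,0]); B=Ro.from_euler('z',-3.4,degrees=True)
def tool(tilt):  # tool y = -bureau y ; z down tilted into case
    return B*Ro.from_euler('y',-tilt,degrees=True)*Ro.from_matrix(np.array([[1,0,0],[0,-1,0],[0,0,-1]]).T)
def goals(*G, p=None, R=None, grasp=True):
    """G: (x,y,z mm in bureau frame of grasp pt/TCP, tilt deg); each printed relative to start pose"""
    s=readout.observe(); p=s['position'] if p is None else np.array(p); R=Ro.from_rotvec(s['ee_rot']) if R is None else R
    for x,y,z,t in G:
        T=tool(t); q=O+B.apply(np.array([x,y,z])/1e3)
        if grasp: q=q+T.apply([0,0,.019])
        tr=(T*R.inv()).as_rotvec()
        print((x,y,z,t),'TCP',q.round(3),'row',np.r_[(q-p)/.75,tr/np.radians(60)].round(3).tolist(),'dist',np.linalg.norm(q-p).round(3),'deg',np.degrees(np.linalg.norm(tr)).round(1))
def bur(x): # world TCP -> bureau mm
    return (B.inv().apply(np.array(x)-O)*1e3).round(1)
E
python3 - <<'E'
from h import *
goals((-90,-115,180,30),(-36,115,150,30),(-36,115,69,30))
E
```

```text
(-90, -115, 180, 30) TCP [ 0.482 -0.174  0.164] row [0.342, 0.545, -0.083, 0.076, -0.498, -0.4] dist 0.487 deg 38.6
(-36, 115, 150, 30) TCP [0.549 0.052 0.134] row [0.432, 0.847, -0.123, 0.076, -0.498, -0.4] dist 0.719 deg 38.6
(-36, 115, 69, 30) TCP [0.549 0.052 0.053] row [0.432, 0.847, -0.231, 0.076, -0.498, -0.4] dist 0.734 deg 38.6
```

Call:
{"fn": "move_arm", "kwargs": {"series": [[0.165, 0.27, 0, 0.038, -0.25, -0.2], [0.165, 0.27, 0, 0.038, -0.25, -0.2], [0.165, 0.27, 0, 0.038, -0.25, -0.2], [0.165, 0.27, 0, 0.038, -0.25, -0.2], [0.165, 0.27, 0, 0.038, -0.25, -0.2]], "claw": 0.2, "squeeze": 15}}

```text
clock: 0.6
position: [0.3496, -0.3776, 0.2265]
ee_rot: [3.097, 0.246, 0.413]
force: [0.7, -0.4, -0.2]
width: 0.625
gripper_force: 0.0
```

Call:
{"fn": "move_arm", "kwargs": {"series": [[0.165, 0.27, -0.04, 0.038, -0.25, -0.2], [0.165, 0.27, -0.04, 0.038, -0.25, -0.2], [0.165, 0.27, -0.04, 0.038, -0.25, -0.2], [0.165, 0.27, -0.04, 0.038, -0.25, -0.2], [0.165, 0.27, -0.04, 0.038, -0.25, -0.2]]}}

```text
clock: 1.1
position: [0.473, -0.1756, 0.1965]
ee_rot: [3.016, -0.091, 0.812]
force: [1.0, -1.0, -0.6]
width: 0.602
gripper_force: 0.0
```

```bash
python3 - <<'E'
from h import *
s=readout.observe();print(s['clock'],s['position'],s['width'],s['force'],bur(s['position']))
goals((-38,-115,120,30),(-38,-115,69,30))
E
```

```text
1.1 [ 0.47296953 -0.17556999  0.19650214] 0.6022101772351487 [ 0.98489272 -0.96043291 -0.61269319] [ -89.2 -117.1  196.5]
(-38, -115, 120, 30) TCP [ 0.534 -0.177  0.104] row [0.081, -0.002, -0.124, 0.001, 0.002, 0.001] dist 0.111 deg 0.2
(-38, -115, 69, 30) TCP [ 0.534 -0.177  0.053] row [0.081, -0.002, -0.192, 0.001, 0.002, 0.001] dist 0.156 deg 0.2
```

Call:
{"fn": "move_arm", "kwargs": {"series": [[0.081, -0.002, -0.12, 0, 0, 0], [0.081, -0.002, -0.12, 0, 0, 0], [0.081, -0.002, -0.192, 0, 0, 0], [0.081, -0.002, -0.192, 0, 0, 0], [0.081, -0.002, -0.192, 0, 0, 0]]}}

```text
clock: 1.6
position: [0.5363, -0.1855, 0.0908]
ee_rot: [3.044, -0.083, 0.761]
force: [9.9, -1.1, 5.3]
width: 0.596
gripper_force: 0.0
```

Call:
{"fn": "move_arm", "kwargs": {"series": [[0, 0, 0, 0, 0, 0], [0, 0, 0, 0, 0, 0], [0, 0, 0, 0, 0, 0], [0, 0, 0, 0, 0, 0], [0, 0, 0, 0, 0, 0]], "claw": -1, "squeeze": 15}}

```text
clock: 2.1
position: [0.5364, -0.1858, 0.0919]
ee_rot: [3.045, -0.089, 0.763]
force: [-0.4, 0.5, -0.5]
width: 0.212
gripper_force: 0.0
```

```bash
python3 - <<'E'
from h import *
s=readout.observe();print(s['joints'].round(2),s['joint_efforts'].round(1),s['width'],s['force'],s['gripper_force'],bur(s['position']))
im,d=snap('scene','s1'); cv2.imwrite('pics/s1c.png',cv2.resize(im[100:380,200:520],(800,600)[:2])[:,:,::-1])
E
```

```text
[ 0.38  0.36 -0.07  2.28 -1.31  0.12 -0.02] [ -0.1 -49.1  -0.5 -19.6  -0.4   0.1  -0.1] 0.21211391499803933 [-0.36448413  0.50566591 -0.5390309 ] 0.0 [ -25.3 -123.5   91.9]
```

View pics/s1c.png

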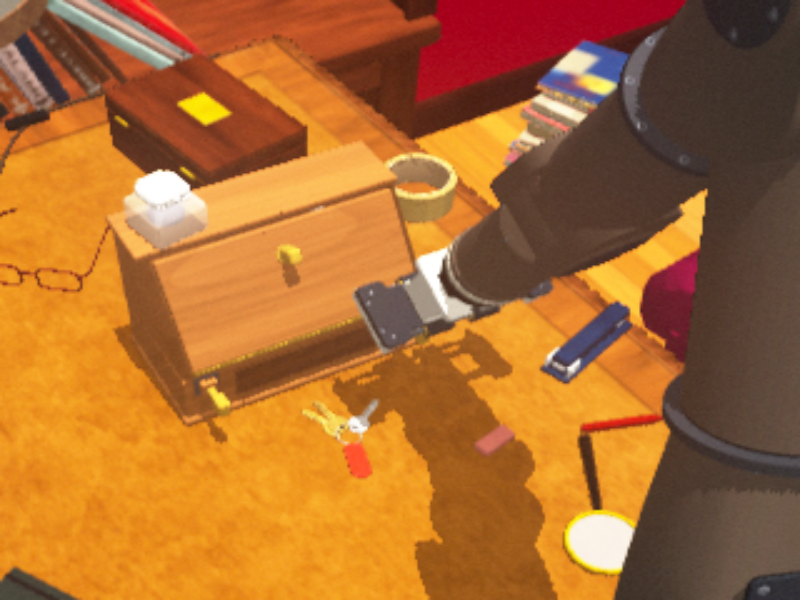

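Joints 5 and 6 are at their limits (J5 -1.31, J6 0.12) because the 30° tilt is too steep here. The fingers are still above the right knob. I'll back up and use a near-vertical tool.

```bash
python3 - <<'E'
from h import *
goals((-60,-115,160,8))
E
```

```text
(-60, -115, 160, 8) TCP [ 0.505 -0.175  0.141] row [-0.042, 0.014, 0.066, 0.008, 0.335, -0.002] dist 0.06 deg 20.1
```

Call:
{"fn": "move_arm", "kwargs": {"series": [[-0.042, 0.014, 0.07, 0, 0, 0], [-0.042, 0.014, 0.07, 0.008, 0.335, 0], [-0.042, 0.014, 0.07, 0.008, 0.335, 0], [-0.042, 0.014, 0.07, 0.008, 0.335, 0], [-0.042, 0.014, 0.07, 0.008, 0.335, 0]], "claw": 0.2}}

```text
clock: 2.65
position: [0.5027, -0.1766, 0.1455]
ee_rot: [3.127, -0.095, 0.211]
force: [0.3, 0.9, -1.3]
width: 0.558
gripper_force: 0.0
```

```bash
python3 - <<'E'
from h import *
s=readout.observe();print(s['joints'].round(2),s['width'],s['force'].round(1),bur(s['position']))
goals((-44,-115,140,8),(-44,-115,72,8),(-44,-115,72,5))
E
```

```text
[-0.3   0.36  0.72  2.05 -0.42  0.73 -0.95] 0.5583927474964349 [ 0.3  0.9 -1.3] [ -59.5 -116.4  145.5]
(-44, -115, 140, 8) TCP [ 0.521 -0.176  0.121] row [0.024, 0.0, -0.032, 0.001, -0.005, 0.001] dist 0.03 deg 0.3
(-44, -115, 72, 8) TCP [ 0.521 -0.176  0.053] row [0.024, 0.0, -0.123, 0.001, -0.005, 0.001] dist 0.094 deg 0.3
(-44, -115, 72, 5) TCP [ 0.52  -0.176  0.053] row [0.023, 0.0, -0.123, 0.004, 0.045, 0.001] dist 0.094 deg 2.7
```

Call:
{"fn": "move_arm", "kwargs": {"series": [[0.025, 0.001, -0.032, 0, 0, 0], [0.025, 0.001, -0.123, 0, 0, 0], [0.025, 0.001, -0.123, 0, 0, 0], [0.025, 0.001, -0.123, 0, 0, 0], [0.025, 0.001, -0.123, 0, 0, 0]]}}

```text
clock: 3.15
position: [0.5237, -0.1747, 0.0519]
ee_rot: [3.13, -0.089, 0.218]
force: [0.0, -1.0, 0.2]
width: 0.601
gripper_force: 0.0
```

Call:
{"fn": "move_arm", "kwargs": {"series": [[0, 0, 0, 0, 0, 0], [0, 0, 0, 0, 0, 0], [0, 0, 0, 0, 0, 0], [0, 0, 0, 0, 0, 0], [0, 0, 0, 0, 0, 0]], "claw": -1, "squeeze": 15}}

```text
clock: 3.65
position: [0.5239, -0.1757, 0.0517]
ee_rot: [3.127, -0.088, 0.219]
force: [-0.8, -13.4, -3.8]
width: 0.215
gripper_force: 6.2
```

Call:
{"fn": "move_arm", "kwargs": {"series": [[0, 0, 0, 0, 0, 0], [0, 0, 0, 0, 0, 0]]}}

```text
clock: 3.85
position: [0.5237, -0.1786, 0.0517]
ee_rot: [3.124, -0.093, 0.22]
force: [-0.1, -12.8, -3.8]
width: 0.147
gripper_force: 15.0
```

```bash
python3 - <<'E'
from h import *
s=readout.observe();print(s['joints'].round(2),s['width'],s['force'].round(1),bur(s['position']))
print(B.apply([-.095,0,0])/.75)
E
```

```text
[-0.16  0.52  0.56  2.09 -0.61  0.54 -0.79] 0.14718212245608064 [ -0.1 -12.8  -3.8] [ -38.4 -117.1   51.7]
[-0.12644371  0.00751214  0.        ]
```

Call:
{"fn": "move_arm", "kwargs": {"series": [[-0.02, -0.003, 0, 0, 0, 0], [-0.045, -0.001, 0, 0, 0, 0], [-0.07, 0, 0, 0, 0, 0], [-0.095, 0.002, 0, 0, 0, 0], [-0.12, 0.003, 0, 0, 0, 0]]}}

```text
clock: 4.35
position: [0.4357, -0.1737, 0.0522]
ee_rot: [3.126, -0.088, 0.225]
force: [21.0, 1.2, -4.8]
width: 0.152
gripper_force: 15.0
```

Call:
{"fn": "move_arm", "kwargs": {"series": [[-0.002, 0, 0, 0, 0, 0], [-0.004, 0, 0, 0, 0, 0]]}}

```text
clock: 4.55
position: [0.4339, -0.1736, 0.0525]
ee_rot: [3.126, -0.088, 0.227]
force: [14.1, -3.2, -10.0]
width: 0.151
gripper_force: 15.0
```

```bash
python3 - <<'E'
from h import *
s=readout.observe();print(s['joints'].round(2),s['width'],s['force'].round(1),bur(s['position']))
E
```

```text
[-0.12  0.41  0.53  2.29 -0.62  0.43 -0.7 ] 0.15144854937144797 [ 14.1  -3.2 -10. ] [-128.3 -117.4   52.5]
```

Call:
{"fn": "move_arm", "kwargs": {"series": [[0, 0, 0, 0, 0, 0], [0, 0, 0, 0, 0, 0], [0, 0, 0.06, 0, 0, 0], [0, 0, 0.12, 0, 0, 0], [0, 0, 0.12, 0, 0, 0]], "claw": 0.2}}

```text
clock: 5.05
position: [0.4331, -0.173, 0.1453]
ee_rot: [3.128, -0.087, 0.227]
force: [1.0, 0.0, -0.0]
width: 0.539
gripper_force: 0.0
```

Call:
{"fn": "move_arm", "kwargs": {"series": [[0.12, 0.3, 0, 0, 0, 0], [0.12, 0.3, 0, 0, 0, 0], [0.12, 0.3, 0, 0, 0, 0], [0.12, 0.3, 0, 0, 0, 0], [0.12, 0.3, 0, 0, 0, 0]]}}

```text
clock: 5.55
position: [0.5207, 0.056, 0.1407]
ee_rot: [3.13, -0.085, 0.216]
force: [-0.1, 0.1, 0.7]
width: 0.601
gripper_force: 0.0
```

```bash
python3 - <<'E'
from h import *
s=readout.observe();print(s['joints'].round(2),s['width'],s['force'].round(1),bur(s['position']))
goals((-44,115,130,8),(-44,115,72,8))
W=world('scene',snap('scene','s2')[1]); W2=world('top',snap('top','t2')[1])
for w in (W,W2):
  for sgn in(1,-1):
    b=B.inv().apply((w.reshape(-1,3)-O))*1e3
    m=(abs(b[:,1]-sgn*115)<20)&(b[:,0]<-15)&(b[:,0]>-150)&(b[:,2]>62)&(b[:,2]<86)
    print(sgn,m.sum(),np.percentile(b[m],[3,50,97],axis=0).round(0).tolist() if m.sum() else '')
E
```

```text
[-0.82  0.35  0.75  2.09 -0.35  0.68 -1.48] 0.6009358175484969 [-0.1  0.1  0.7] [-55.3 116.9 140.7]
(-44, 115, 130, 8) TCP [0.535 0.053 0.111] row [0.018, -0.004, -0.039, -0.001, -0.001, -0.005] dist 0.033 deg 0.3
(-44, 115, 72, 8) TCP [0.535 0.053 0.053] row [0.018, -0.004, -0.117, -0.001, -0.001, -0.005] dist 0.089 deg 0.3
1 76 [[-50.0, 106.0, 65.0], [-41.0, 113.0, 76.0], [-16.0, 118.0, 82.0]]
-1 79 [[-74.0, -114.0, 63.0], [-38.0, -110.0, 73.0], [-17.0, -108.0, 83.0]]
1 4 [[-19.0, 112.0, 72.0], [-17.0, 115.0, 73.0], [-16.0, 116.0, 76.0]]
-1 375 [[-124.0, -123.0, 70.0], [-65.0, -114.0, 80.0], [-19.0, -106.0, 85.0]]
```

Call:
{"fn": "move_arm", "kwargs": {"series": [[0.018, -0.006, -0.039, 0, 0, 0], [0.018, -0.006, -0.117, 0, 0, 0], [0.018, -0.006, -0.117, 0, 0, 0], [0.018, -0.006, -0.117, 0, 0, 0], [0.018, -0.006, -0.117, 0, 0, 0]]}}

```text
clock: 6.15
position: [0.5346, 0.0479, 0.0547]
ee_rot: [3.13, -0.089, 0.219]
force: [1.0, 0.8, -0.2]
width: 0.6
gripper_force: 0.0
```

Call:
{"fn": "move_arm", "kwargs": {"series": [[0, 0, 0, 0, 0, 0], [0, 0, 0, 0, 0, 0], [0, 0, 0, 0, 0, 0], [0, 0, 0, 0, 0, 0], [0, 0, 0, 0, 0, 0]], "claw": -1}}

```text
clock: 6.65
position: [0.5343, 0.0486, 0.0537]
ee_rot: [3.13, -0.087, 0.218]
force: [-0.4, 0.5, 0.3]
width: 0.217
gripper_force: 0.0
```

Call:
{"fn": "move_arm", "kwargs": {"series": [[0, 0, 0, 0, 0, 0], [0, 0, 0, 0, 0, 0]]}}

```text
clock: 6.85
position: [0.5344, 0.051, 0.0537]
ee_rot: [3.132, -0.083, 0.218]
force: [0.3, 9.2, 2.8]
width: 0.15
gripper_force: 15.0
```

Call:
{"fn": "move_arm", "kwargs": {"series": [[-0.02, 0.003, 0, 0, 0, 0], [-0.045, 0.005, 0, 0, 0, 0], [-0.07, 0.007, 0, 0, 0, 0], [-0.095, 0.008, 0, 0, 0, 0], [-0.12, 0.009, 0, 0, 0, 0]]}}

```text
clock: 7.35
position: [0.4473, 0.0561, 0.0546]
ee_rot: [3.13, -0.086, 0.228]
force: [22.9, 3.5, -5.4]
width: 0.15
gripper_force: 15.0
```

Call:
{"fn": "move_arm", "kwargs": {"series": [[-0.003, 0, 0, 0, 0, 0], [-0.006, 0, 0, 0, 0, 0]]}}

```text
clock: 7.55
position: [0.4454, 0.0562, 0.0551]
ee_rot: [3.129, -0.086, 0.234]
force: [20.5, 3.3, -14.2]
width: 0.153
gripper_force: 15.0
```

```bash
python3 - <<'E'
from h import *
s=readout.observe();print(s['joints'].round(2),s['width'],s['force'].round(1),bur(s['position']))
E
```

```text
[-0.76  0.39  0.61  2.34 -0.52  0.38 -1.36] 0.15315592520195248 [ 20.5   3.3 -14.2] [-130.6  112.6   55.1]
```

Call:
{"fn": "move_arm", "kwargs": {"series": [[0, 0, 0, 0, 0, 0], [0, 0, 0, 0, 0, 0], [0, 0, 0.06, 0, 0, 0], [0, 0, 0.12, 0, 0, 0], [0, 0, 0.18, 0, 0, 0]], "claw": 0}}

```text
clock: 8.05
position: [0.4387, 0.0537, 0.1892]
ee_rot: [3.127, -0.09, 0.213]
force: [0.4, 2.4, 1.7]
width: 0.491
gripper_force: 0.0
```

Call:
{"fn": "move_arm", "kwargs": {"series": [[0, -0.15, 0.15, 0, 0, 0], [0, -0.15, 0.15, 0, 0, 0], [0, -0.15, 0.15, 0, 0, 0], [0, -0.15, 0.15, 0, 0, 0]]}}

```text
clock: 8.45
position: [0.4408, -0.0615, 0.3039]
ee_rot: [-3.132, 0.096, -0.224]
force: [0.1, 0.3, -0.9]
width: 0.501
gripper_force: 0.0
```

```bash
sed -i 's/\[.569,-.064,0\]/[.569,-.0664,0]/' h.py; python3 - <<'E'
from h import *
s=readout.observe();print(s['joints'].round(2),s['width'],s['force'].round(1),bur(s['position']))
W=world('scene',snap('scene','s3')[1]); im=np.load('s3.npz')['im']
b=B.inv().apply((W.reshape(-1,3)-O))*1e3
m=(abs(b[:,1])<20)&(b[:,0]<70)&(b[:,0]>-20)&(b[:,2]>150)&(b[:,2]<230)
f=b[:,0]*-.82+(b[:,2]-95)*.573  # distance from inner plane outward
k=m&(f>20)&(f<50); print(k.sum(),np.percentile(b[k],[3,50,97],axis=0).round(0).tolist(),np.median(f[m&(f<20)]))
for sgn in(1,-1):
    k=(abs(b[:,1]-sgn*115)<20)&(b[:,0]<-15)&(b[:,0]>-150)&(b[:,2]>62)&(b[:,2]<86)
    print(sgn,k.sum(),np.percentile(b[k],[3,50,97],axis=0).round(0).tolist())
goals((31,0,240,5),(31,0,201,5),(31,0,201,0))
cv2.imwrite('pics/s3c.png',cv2.resize(im[130:340,220:460],(800,600))[:,:,::-1])
E
```

```text
[-1.15 -0.19  1.05  2.02  0.2   1.08 -1.81] 0.5005762530362328 [ 0.1  0.3 -0.9] [-128.3   -2.7  303.9]
9 [[17.0, 1.0, 157.0], [39.0, 9.0, 187.0], [55.0, 19.0, 210.0]] 15.784407168238616
1 334 [[-130.0, 106.0, 65.0], [-73.0, 116.0, 79.0], [-19.0, 123.0, 84.0]]
-1 339 [[-130.0, -123.0, 63.0], [-73.0, -112.0, 78.0], [-19.0, -107.0, 85.0]]
(31, 0, 240, 5) TCP [ 0.602 -0.068  0.221] row [0.215, -0.011, -0.109, -0.001, 0.052, 0.0] dist 0.181 deg 3.1
(31, 0, 201, 5) TCP [ 0.602 -0.068  0.182] row [0.215, -0.011, -0.161, -0.001, 0.052, 0.0] dist 0.202 deg 3.1
(31, 0, 201, 0) TCP [ 0.6   -0.068  0.182] row [0.213, -0.011, -0.162, 0.003, 0.136, 0.001] dist 0.2 deg 8.1
```

View pics/s3c.png

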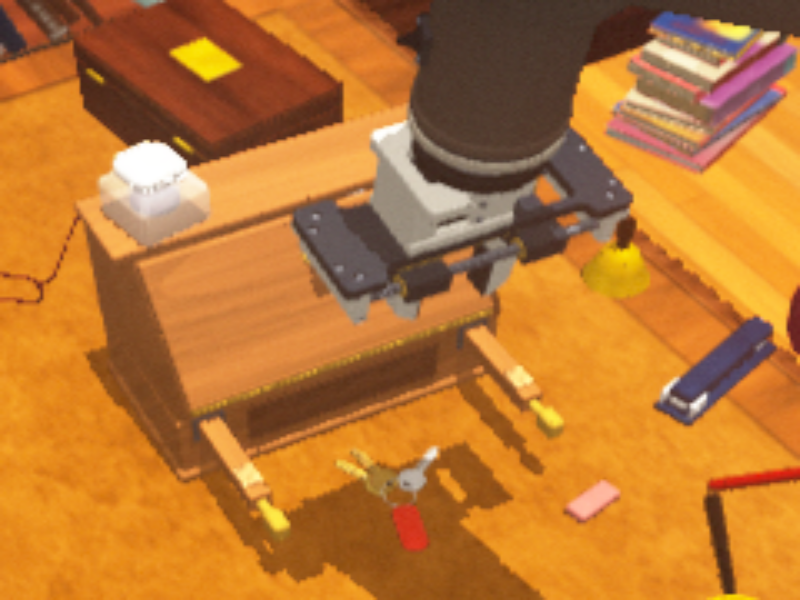

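The crop shows both supports fully drawn out with their corks visible, the flap still shut, and the bystanders undisturbed.

```bash
python3 - <<'E'
from h import *
goals((20,0,245,8),(31,0,204,8))
E
```

```text
(20, 0, 245, 8) TCP [ 0.592 -0.068  0.226] row [0.201, -0.01, -0.103, -0.004, 0.003, 0.0] dist 0.17 deg 0.3
(31, 0, 204, 8) TCP [ 0.603 -0.068  0.185] row [0.216, -0.011, -0.157, -0.004, 0.003, 0.0] dist 0.201 deg 0.3
```

Call:
{"fn": "move_arm", "kwargs": {"series": [[0.19, -0.01, 0, 0, 0, 0], [0.2, -0.01, -0.1, 0, 0, 0], [0.2, -0.01, -0.1, 0, 0, 0], [0.2, -0.01, -0.1, 0, 0, 0], [0.2, -0.01, -0.1, 0, 0, 0]]}}

```text
clock: 9.0
position: [0.5907, -0.0644, 0.2202]
ee_rot: [3.128, -0.087, 0.208]
force: [0.2, -0.4, 0.7]
width: 0.502
gripper_force: 0.0
```

Call:
{"fn": "move_arm", "kwargs": {"series": [[0.015, 0, -0.03, 0, 0, 0], [0.015, -0.001, -0.054, 0, 0, 0], [0.015, -0.001, -0.054, 0, 0, 0]]}}

```text
clock: 9.3
position: [0.5985, -0.065, 0.1809]
ee_rot: [3.129, -0.088, 0.206]
force: [-1.2, 0.7, 0.5]
width: 0.501
gripper_force: 0.0
```

```bash
python3 - <<'E'
from h import *
s=readout.observe();print(s['joints'].round(2),s['width'],s['force'].round(1),bur(s['position']),bur(s['position']-Ro.from_rotvec(s['ee_rot']).apply([0,0,.019])))
E
```

```text
[-0.67  0.51  1.    1.87 -0.58  0.92 -1.05] 0.5012834644327994 [-1.2  0.7  0.5] [ 29.4   3.2 180.9] [ 26.9   3.2 199.8]
```

Call:
{"fn": "move_arm", "kwargs": {"series": [[0.006, -0.004, 0.003, 0, 0, 0], [0.006, -0.004, 0.003, 0, 0, 0], [0.006, -0.004, 0.003, 0, 0, 0], [0.006, -0.004, 0.003, 0, 0, 0], [0.006, -0.004, 0.003, 0, 0, 0]], "claw": -1, "squeeze": 25}}

```text
clock: 9.8
position: [0.6057, -0.0682, 0.1883]
ee_rot: [3.13, -0.087, 0.219]
force: [-2.1, 0.4, 3.2]
width: 0.15
gripper_force: 25.7
```

Call:
{"fn": "move_arm", "kwargs": {"series": [[0, 0, 0, 0, 0, 0], [0, 0, 0, 0, 0, 0]]}}

```text
clock: 10.0
position: [0.6058, -0.0682, 0.1883]
ee_rot: [3.13, -0.087, 0.219]
force: [-2.3, 1.6, 6.0]
width: 0.148
gripper_force: 25.7
```

```bash
python3 - <<'E'
from h import *
s=readout.observe();R=Ro.from_rotvec(s['ee_rot']);print(s['joints'].round(2),s['width'],s['force'].round(1),bur(s['position']-R.apply([0,0,.019])))
g=bur(s['position']-R.apply([0,0,.019])); h=np.array([0,95]); r=np.array([g[0],g[2]])-h; L=np.hypot(*r); a0=np.arctan2(r[0],r[1])
print(L,a0)
for k,t in((.15,11),(.3,14),(.45,17),(.6,19),(.7,20)):
    a=a0-k; goals((L*np.sin(a),g[1],95+L*np.cos(a),t))
E
```

```text
[-0.66  0.51  1.    1.85 -0.58  0.94 -1.05] 0.14843584679556782 [-2.3  1.6  6. ] [ 34.2   0.3 207.1]
117.20089590101263 0.29611514587496474
(np.float64(17.06395621512218), np.float64(0.3), np.float64(210.95202196722744), 11) TCP [ 0.59  -0.067  0.192] row [-0.022, 0.001, 0.005, -0.004, -0.05, -0.004] dist 0.017 deg 3.0
(np.float64(-0.4553072386404365), np.float64(0.3), np.float64(212.20001149879823), 14) TCP [ 0.573 -0.066  0.194] row [-0.044, 0.003, 0.007, -0.007, -0.1, -0.004] dist 0.033 deg 6.0
(np.float64(-17.964345473407352), np.float64(0.3), np.float64(210.81594144033915), 17) TCP [ 0.557 -0.065  0.193] row [-0.066, 0.004, 0.006, -0.01, -0.15, -0.004] dist 0.049 deg 9.0
(np.float64(-35.06994323767246), np.float64(0.3), np.float64(206.83089502148513), 19) TCP [ 0.54  -0.064  0.189] row [-0.088, 0.005, 0.001, -0.012, -0.183, -0.004] dist 0.066 deg 11.0
(np.float64(-46.059199934215656), np.float64(0.3), np.float64(202.7710540981202), 20) TCP [ 0.53  -0.064  0.185] row [-0.102, 0.006, -0.004, -0.013, -0.199, -0.004] dist 0.077 deg 12.0
```

Call:
{"fn": "move_arm", "kwargs": {"series": [[-0.01, 0.001, 0.003, 0, -0.02, 0], [-0.022, 0.001, 0.005, 0, -0.05, 0], [-0.033, 0.002, 0.006, -0.005, -0.075, 0], [-0.044, 0.003, 0.007, -0.007, -0.1, 0], [-0.055, 0.003, 0.007, -0.008, -0.125, 0]]}}

```text
clock: 10.5
position: [0.5666, -0.066, 0.1945]
ee_rot: [3.102, -0.085, 0.431]
force: [7.8, 1.9, 0.4]
width: 0.147
gripper_force: 25.0
```

Call:
{"fn": "move_arm", "kwargs": {"series": [[-0.011, 0.001, -0.001, 0, -0.025, 0], [-0.022, 0.002, -0.003, -0.002, -0.04, 0], [-0.033, 0.002, -0.006, -0.004, -0.058, 0], [-0.04, 0.003, -0.008, -0.005, -0.066, 0], [-0.045, 0.003, -0.01, -0.005, -0.075, 0]]}}

```text
clock: 11.0
position: [0.5333, -0.0641, 0.1876]
ee_rot: [3.08, -0.085, 0.553]
force: [3.7, 2.1, 9.6]
width: 0.153
gripper_force: 25.0
```

```bash
python3 - <<'E'
from h import *
s=readout.observe();R=Ro.from_rotvec(s['ee_rot']);print(s['joints'].round(2),s['width'],s['force'].round(1),bur(s['position']-R.apply([0,0,.019])))
snap('top','t4')
im,d=snap('scene','s4'); cv2.imwrite('pics/s4c.png',cv2.resize(im[130:340,220:460],(800,600))[:,:,::-1])
E
```

```text
[-0.91  0.24  1.12  2.2  -0.52  0.53 -1.05] 0.15252615130261699 [3.7 2.1 9.6] [-4.240e+01  2.000e-01  2.054e+02]
```

View pics/s4c.png

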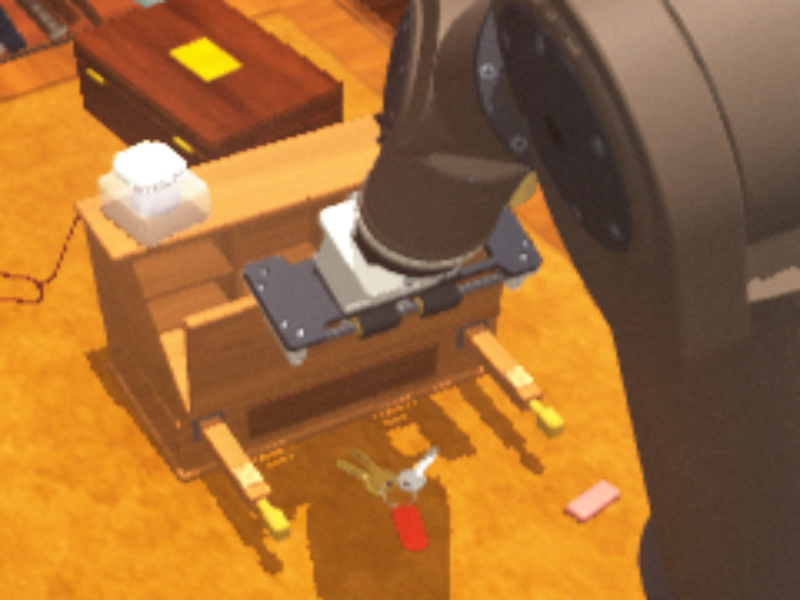

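The crop shows the flap standing about upright, the supports still out, and the inkwell and keys undisturbed. Now I'll let go.

Call:
{"fn": "move_arm", "kwargs": {"series": [[0, 0, 0, 0, 0, 0], [0, 0, 0, 0, 0, 0], [0, 0, 0, 0, 0, 0], [-0.02, 0.001, 0, 0, 0, 0], [-0.06, 0.004, 0, 0, 0, 0]], "claw": 0}}

```text
clock: 11.6
position: [0.4871, -0.0626, 0.186]
ee_rot: [3.078, -0.088, 0.544]
force: [-1.7, -0.8, 1.8]
width: 0.494
gripper_force: 0.0
```

Call:
{"fn": "move_arm", "kwargs": {"series": [[-0.02, 0, 0.05, 0, 0.05, 0], [-0.02, 0, 0.1, 0, 0.1, 0], [-0.02, 0, 0.15, 0, 0.2, 0], [-0.02, 0, 0.17, 0, 0.2, 0], [-0.02, 0, 0.17, 0, 0.2, 0]]}}

```text
clock: 12.1
position: [0.4746, -0.0624, 0.3181]
ee_rot: [3.113, -0.086, 0.226]
force: [0.8, -0.9, -1.2]
width: 0.498
gripper_force: 0.0
```

```bash
python3 - <<'E'
from h import *
s=readout.observe();print(s['joints'].round(2),s['width'],s['force'].round(1),bur(s['position']))
for n in('scene','top'):
    W=world(n,snap(n,n+'5')[1]); b=B.inv().apply((W.reshape(-1,3)-O))*1e3
    for y0 in(-110,-80,80,110):
        m=(abs(b[:,1]-y0)<12)&(b[:,0]<60)&(b[:,0]>-100)&(b[:,2]>150)&(b[:,2]<250)
        if m.sum()>5:
            q=b[m]; t=q[q[:,2]>np.percentile(q[:,2],85)]; print(n,y0,m.sum(),'top',t.mean(0).round(0),'all',np.median(q,0).round(0),q[:,2].max().round())
E
```

```text
[-1.29 -0.11  1.25  1.94  0.15  1.1  -1.72] 0.4980882428734441 [ 0.8 -0.9 -1.2] [-94.5  -1.6 318.1]
scene -110 185 top [ -23. -112.  233.] all [ -22. -110.  199.] 239.0
scene -80 151 top [-25. -75. 221.] all [-21. -80. 188.] 235.0
scene 80 232 top [-21.  80. 234.] all [-22.  80. 200.] 238.0
scene 110 240 top [-21. 110. 235.] all [-23. 110. 203.] 238.0
top -110 85 top [ -18. -109.  236.] all [ -19. -109.  234.] 238.0
top -80 87 top [-18. -81. 236.] all [-19. -80. 234.] 238.0
top 80 81 top [-19.  83. 236.] all [-19.  80. 234.] 238.0
top 110 83 top [-17. 110. 237.] all [-19. 110. 234.] 238.0
```

```bash
python3 - <<'E'
from h import *
goals((22,0,300,8),(22,0,208,8),grasp=False)
E
```

```text
(22, 0, 300, 8) TCP [ 0.591 -0.068  0.3  ] row [0.159, -0.009, -0.018, 0.011, 0.001, -0.005] dist 0.12 deg 0.8
(22, 0, 208, 8) TCP [ 0.591 -0.068  0.208] row [0.159, -0.009, -0.141, 0.011, 0.001, -0.005] dist 0.159 deg 0.8
```

Call:
{"fn": "move_arm", "kwargs": {"series": [[0.16, -0.008, -0.02, 0, 0, 0], [0.16, -0.008, -0.02, 0, 0, 0], [0.16, -0.008, -0.02, 0, 0, 0], [0.16, -0.008, -0.02, 0, 0, 0], [0.16, -0.008, -0.02, 0, 0, 0]], "claw": -1}}

```text
clock: 12.7
position: [0.5927, -0.0683, 0.2942]
ee_rot: [3.113, -0.086, 0.211]
force: [0.8, -1.5, 0.2]
width: 0.116
gripper_force: 0.0
```

Call:
{"fn": "move_arm", "kwargs": {"series": [[0, 0, -0.06, 0, 0, 0], [0, 0, -0.123, 0, 0, 0], [0, 0, -0.123, 0, 0, 0], [0, 0, -0.123, 0, 0, 0]]}}

```text
clock: 13.1
position: [0.5901, -0.0676, 0.206]
ee_rot: [3.116, -0.085, 0.215]
force: [-0.2, -0.4, 1.0]
width: 0.0
gripper_force: 0.0
```

```bash
python3 - <<'E'
from h import *
s=readout.observe();print(s['joints'].round(2),s['width'],s['force'].round(1),bur(s['position']))
E
```

```text
[-0.72  0.47  1.05  1.86 -0.52  0.95 -1.08] 5.797889180879871e-05 [-0.2 -0.4  1. ] [ 21.1   0.  206. ]
```

```bash
python3 - <<'E'
from h import *
s=readout.observe(); p=B.inv().apply(s['position']-O)*1e3
r=115; bs=np.r_[np.linspace(.0,.35,5),np.linspace(.43,.75,5),np.linspace(.83,1.15,5),np.linspace(1.21,1.45,5)]
for c in bs.reshape(4,5):
    rows=[]
    for be in c:
        off=9.5*np.cos(be)
        q=np.array([-r*np.sin(be)+off*np.cos(be),0,95+r*np.cos(be)+off*np.sin(be)])
        rows.append(np.r_[B.apply(q-p)/750].round(3).tolist())
    print(rows,q.round()); p=q
E
```

```text
[[-0.015, 0.001, 0.005], [-0.029, 0.002, 0.006], [-0.043, 0.002, 0.005], [-0.056, 0.003, 0.003], [-0.069, 0.004, 0.0]] [-31.   0. 206.]
[[-0.012, 0.001, -0.004], [-0.024, 0.001, -0.009], [-0.035, 0.002, -0.015], [-0.046, 0.003, -0.022], [-0.056, 0.003, -0.03]] [-73.   0. 184.]
[[-0.01, 0.001, -0.009], [-0.019, 0.001, -0.018], [-0.027, 0.002, -0.029], [-0.034, 0.002, -0.04], [-0.04, 0.002, -0.051]] [-103.    0.  146.]
[[-0.004, 0.0, -0.009], [-0.007, 0.0, -0.018], [-0.01, 0.001, -0.028], [-0.013, 0.001, -0.038], [-0.014, 0.001, -0.047]] [-114.    0.  110.]
```

Call:
{"fn": "move_arm", "kwargs": {"series": [[-0.015, 0.001, 0.005, 0, 0, 0], [-0.029, 0.002, 0.006, 0, 0, 0], [-0.043, 0.002, 0.005, 0, 0, 0], [-0.056, 0.003, 0.003, 0, 0, 0], [-0.069, 0.004, 0, 0, 0, 0]]}}

```text
clock: 13.6
position: [0.5393, -0.0644, 0.2066]
ee_rot: [3.116, -0.083, 0.221]
force: [4.3, -2.2, -1.2]
width: 0.007
gripper_force: 1.8
```

Call:
{"fn": "move_arm", "kwargs": {"series": [[-0.012, 0.001, -0.004, 0, 0, 0], [-0.024, 0.001, -0.009, 0, 0, 0], [-0.035, 0.002, -0.015, 0, 0, 0], [-0.046, 0.003, -0.022, 0, 0, 0], [-0.056, 0.003, -0.03, 0, 0, 0]]}}

```text
clock: 14.1
position: [0.4968, -0.0616, 0.1829]
ee_rot: [3.116, -0.083, 0.217]
force: [4.5, 0.2, 0.5]
width: 0.002
gripper_force: 1.5
```

```bash
python3 - <<'E'
from h import *
s=readout.observe();print(s['joints'].round(2),s['force'].round(1),bur(s['position']))
for n in('scene',):
    im,d=snap(n,n+'6');W=world(n,d); b=B.inv().apply((W.reshape(-1,3)-O))*1e3
    for y0 in(-115,115):
        m=(abs(b[:,1]-y0)<10)&(b[:,0]<60)&(b[:,0]>-140)&(b[:,2]>105)&(b[:,2]<250)
        q=b[m]; print(n,y0,m.sum(),q[q[:,2]>np.percentile(q[:,2],90)].mean(0).round())
E
```

```text
[-0.88  0.33  1.14  2.1  -0.44  0.8  -1.12] [4.5 0.2 0.5] [-72.4   0.5 182.9]
scene -115 2 [ -18. -110.  112.]
scene 115 105 [-100.  114.  197.]
```

Call:
{"fn": "move_arm", "kwargs": {"series": [[-0.01, 0.001, -0.009, 0, 0, 0], [-0.019, 0.001, -0.018, 0, 0, 0], [-0.027, 0.002, -0.029, 0, 0, 0], [-0.034, 0.002, -0.04, 0, 0, 0], [-0.04, 0.002, -0.051, 0, 0, 0]]}}

```text
clock: 14.65
position: [0.4669, -0.0602, 0.1443]
ee_rot: [3.116, -0.083, 0.217]
force: [3.7, -0.2, 0.9]
width: 0.003
gripper_force: 1.3
```

Call:
{"fn": "move_arm", "kwargs": {"series": [[-0.004, 0, -0.009, 0, 0, 0], [-0.007, 0, -0.018, 0, 0, 0], [-0.01, 0.001, -0.028, 0, 0, 0], [-0.012, 0.001, -0.033, 0, 0, 0], [-0.013, 0.001, -0.038, 0, 0, 0]]}}

```text
clock: 15.15
position: [0.4574, -0.0597, 0.1162]
ee_rot: [3.116, -0.083, 0.217]
force: [1.9, 0.3, 1.9]
width: 0.006
gripper_force: 1.2
```

```bash
python3 - <<'E'
from h import *
s=readout.observe();print(s['joints'].round(2),s['force'].round(1),bur(s['position']))
for n in('scene','top'):
    im,d=snap(n,n+'7');W=world(n,d); b=B.inv().apply((W.reshape(-1,3)-O))*1e3
    for y0 in(-105,105):
        m=(abs(b[:,1]-y0)<12)&(b[:,0]<-20)&(b[:,0]>-165)&(b[:,2]>88)&(b[:,2]<170)
        q=b[m]; print(n,y0,m.sum(),np.polyfit(q[:,0],q[:,2],1).round(3),q[:,0].min()) if m.sum()>9 else 0
E
```

```text
[-0.79  0.36  1.02  2.26 -0.56  0.61 -1.  ] [1.9 0.3 1.9] [-1.118e+02  1.000e-01  1.162e+02]
scene 105 400 [-0.15  96.013] -144.061967612784
top -105 458 [-0.156 95.56 ] -139.05263780613146
top 105 409 [-0.156 95.836] -140.44354948881397
```

Call:
{"fn": "move_arm", "kwargs": {"series": [[-0.001, 0, -0.006, 0, 0, 0], [-0.001, 0, -0.011, 0, 0, 0], [-0.001, 0, -0.015, 0, 0, 0], [-0.001, 0, -0.018, 0, 0, 0], [-0.001, 0, -0.019, 0, 0, 0]]}}

```text
clock: 15.75
position: [0.4565, -0.0596, 0.102]
ee_rot: [3.116, -0.083, 0.216]
force: [-1.2, 0.5, 1.9]
width: 0.004
gripper_force: 1.2
```

Call:
{"fn": "move_arm", "kwargs": {"series": [[0, 0, -0.001, 0, 0, 0], [0, 0, -0.002, 0, 0, 0], [0, 0, -0.002, 0, 0, 0]]}}

```text
clock: 16.05
position: [0.4569, -0.0596, 0.1008]
ee_rot: [3.116, -0.083, 0.217]
force: [-0.9, -0.9, 1.3]
width: 0.006
gripper_force: 0.7
```

Call:
{"fn": "move_arm", "kwargs": {"series": [[0, 0, -0.0015, 0, 0, 0], [0, 0, -0.003, 0, 0, 0], [0, 0, -0.003, 0, 0, 0]]}}

```text
clock: 16.35
position: [0.457, -0.0597, 0.0985]
ee_rot: [3.116, -0.083, 0.217]
force: [-1.3, 0.0, 0.9]
width: 0.004
gripper_force: 0.7
```

Call:
{"fn": "move_arm", "kwargs": {"series": [[0, 0, -0.001, 0, 0, 0], [0, 0, -0.002, 0, 0, 0], [0, 0, -0.002, 0, 0, 0]]}}

```text
clock: 16.65
position: [0.4569, -0.0596, 0.097]
ee_rot: [3.116, -0.083, 0.217]
force: [-0.9, 0.0, 1.0]
width: 0.002
gripper_force: 0.8
```

```bash
python3 - <<'E'
from h import *
s=readout.observe();print(s['force'].round(1),bur(s['position']))
for n in('scene','top'):
    im,d=snap(n,n+'8');W=world(n,d); b=B.inv().apply((W.reshape(-1,3)-O))*1e3
    for y0 in(-105,105):
        m=(abs(b[:,1]-y0)<12)&(b[:,0]<-20)&(b[:,0]>-165)&(b[:,2]>86)&(b[:,2]<170)
        q=b[m]; print(n,y0,m.sum(),np.polyfit(q[:,0],q[:,2],1).round(3)) if m.sum()>9 else 0
E
```

```text
[-0.9  0.   1. ] [-1.123e+02  1.000e-01  9.700e+01]
scene 105 438 [3.0000e-03 9.5754e+01]
top -105 465 [2.0000e-03 9.5957e+01]
top 105 406 [-3.000e-03  9.575e+01]
```

Call:
{"fn": "move_arm", "kwargs": {"series": [[0, 0, -0.001, 0, 0, 0], [0, 0, -0.001, 0, 0, 0]]}}

```text
clock: 16.95
position: [0.457, -0.0597, 0.0964]
ee_rot: [3.116, -0.083, 0.218]
force: [-1.4, 0.2, 4.0]
width: 0.004
gripper_force: 1.9
```

Call:
{"fn": "move_arm", "kwargs": {"series": [[0, 0, -0.001, 0, 0, 0], [0, 0, -0.001, 0, 0, 0]]}}

```text
clock: 17.15
position: [0.457, -0.0597, 0.0959]
ee_rot: [3.117, -0.083, 0.218]
force: [-4.3, 0.3, 13.1]
width: 0.004
gripper_force: 6.4
```

Call:
{"fn": "move_arm", "kwargs": {"series": [[0, 0, 0, 0, 0, 0], [0, 0, 0, 0, 0, 0], [0, 0, 0, 0, 0, 0]]}}

```text
clock: 17.45
position: [0.457, -0.0596, 0.0959]
ee_rot: [3.117, -0.084, 0.218]
force: [-5.2, 0.9, 12.7]
width: 0.007
gripper_force: 6.0
```

Call:
{"fn": "move_arm", "kwargs": {"series": [[0, 0, 0.02, 0, 0, 0], [0, 0, 0.06, 0, 0, 0], [0, 0, 0.12, 0, 0, 0], [0, 0, 0.18, 0, 0, 0], [0, 0, 0.18, 0, 0, 0]]}}

```text
clock: 17.95
position: [0.4606, -0.0582, 0.2352]
ee_rot: [3.12, -0.076, 0.231]
force: [0.1, 1.6, -1.3]
width: 0.001
gripper_force: 0.0
```

```bash
python3 - <<'E'
from h import *
s=readout.observe();print(s['clock'],s['dq'].round(3),s['force'].round(1),bur(s['position']))
for n in('scene','top'):
    im,d=snap(n,n+'9');W=world(n,d); b=B.inv().apply((W.reshape(-1,3)-O))*1e3
    for y0 in(-105,105):
        m=(abs(b[:,1]-y0)<12)&(b[:,0]<-20)&(b[:,0]>-165)&(b[:,2]>86)&(b[:,2]<170)
        q=b[m]; print(n,y0,m.sum(),np.polyfit(q[:,0],q[:,2],1).round(3)) if m.sum()>9 else 0
E
```

```text
17.95 [ 0.098  0.119 -0.025  0.092 -0.256 -0.077  0.27 ] [ 0.1  1.6 -1.3] [-108.7    1.8  235.2]
scene -105 374 [6.0000e-03 9.5646e+01]
scene 105 443 [1.3000e-02 9.6283e+01]
top -105 269 [5.0000e-03 9.5916e+01]
top 105 276 [7.000e-03 9.626e+01]
```

View pics/scene9.png

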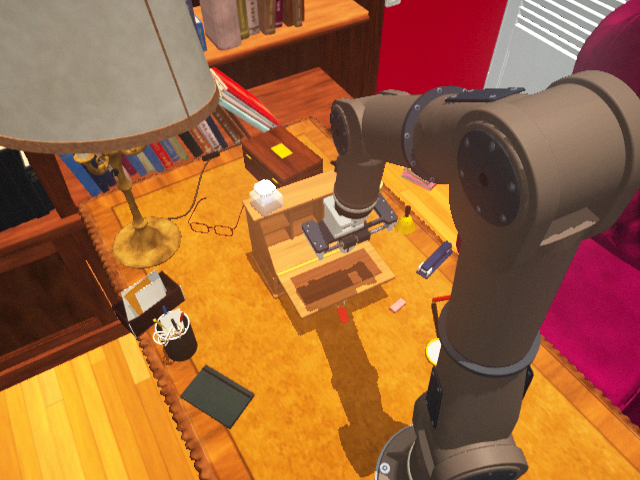

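The picture shows the flap level on both supports (free edge near (350,300)). The arm is clear above it, and the inkwell, keys, eraser, stapler, bell and notebook have not moved. I'll let the arm settle, then hand in.

Call:
{"fn": "move_arm", "kwargs": {"series": [[0, 0, 0.02, 0, 0, 0], [0, 0, 0.02, 0, 0, 0], [0, 0, 0.02, 0, 0, 0], [0, 0, 0.02, 0, 0, 0]]}}

```text
clock: 18.45
position: [0.4562, -0.0599, 0.2446]
ee_rot: [3.115, -0.084, 0.215]
force: [-0.0, 0.0, -0.5]
width: 0.004
gripper_force: 0.0
```

```bash
python3 -c "
from h import *
print(ticket.sign_off())"
```

```text
the job is handed in; nothing more can be done
None
```

The bureau is open and handed in at about 18.5 s: both supports drawn to their stops, the flap pressed down with about 13 N and measured within about 0.01 rad of level, and nothing else looks moved; the sign-off returned no verdict.

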